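# Pass a vial rack through a sprung gate

## Robot

A 7-joint arm with a two-finger parallel gripper is mounted at the origin on a cart in front of the work surface, level with it; the furniture and walls round the work are solid. World frame = base frame: x ahead of the robot, y to its left, z up, the work surface at z = 0. Lengths are in m, angles in rad, forces in N, time in s.
With the tool pointing down it reaches from about 0.4 to 0.85 m from the base axis. Payload 6.9 kg.
Tool frame: the origin (TCP) lies midway between the tips of the shut fingers; the grasp point (between the pads) lies behind it (ctrl.pinch_z is the z of the grasp point in the tool frame, in m); z points along the fingers, y is the line along which they close (so a half turn about z gives the same grasp; the last joint's range is limited). The gripper opens to 85 mm and grips with 20 to 120 N. Pads are 22 mm wide; open, the fingers measure 114 mm over their backs; the gripper's body (76 mm by 85 mm) begins 54 mm behind the grasp point. The pads swing forward as they close: fully open they stand 13 mm farther back than shut.
Start: joints at [1.365, 0.507, -0.238, 1.5, 0.126, 1.149, -0.155], TCP at [0.192, -0.595, 0.231] pointing down, gripper open.
Joint ranges: [-3.08, 3.08], [-0.24, 2.05], [-1.43, 1.35], [0, 2.5], [-1.52, 4.66], [0.17, 1.96], [-2.89, 2.89]. Speed limits (rad/s): [2.39, 2.39, 3.14, 3.14, 3.14, 3.14, 3.14].

## Interface

Orientations are given as a unit quaternion [w, x, y, z].
In Python, from station import ctrl, get_state, vision, ticket, models gives the robot as it stands. Calls block until the motion is done:
- ctrl.movep(position, orientation): joint-space move of the TCP to a pose.
- ctrl.movel(position, frame=None, max_speed=0.15): straight line of the TCP; frame=None keeps the orientation; max_speed is the mean speed in m/s.
- ctrl.set_joints(angles): joint-space move.
- ctrl.ungrasp() and ctrl.close_gripper(force=None): open the fingers fully, or close them until they stop; force is the grip in N (None keeps the last).
- ctrl.pause(seconds).
- ctrl.ik(position, orientation): joint angles nearest the present ones, or None.
- get_state(): the state.
- vision.grab_frame(name): name is "scene" or "top" or "wrist"; returns (picture, depth): 384x512x3 uint8, blue, green, red; 384x512 float32, m along the optical axis (not along the pixel's ray), 0 where there is no reading.
- vision.camera_info(name): a dict with "mtx" (3x3 intrinsics, pixels), "R" (3x3) and "t" (3): a world point X has camera coordinates R X + t; the wrist camera has in their place "hand_eye" (4x4, takes a point from camera to tool coordinates, whose origin is the TCP and whose axes are the flange's). Camera axes: x right, y down, z forward; pixel columns grow to the right and rows downward; lengths in m; the calibration is good to about 2 mm. A picture is of the moment at which its call begins: read the wrist's pose just before it. camera_info takes no time and is no camera call.
A pose or a line that the arm cannot do raises ctrl.Unreachable and nothing moves.
- ticket.close_job(): hands the job in; it is judged then, once.
Trained networks look in the newest picture that a camera, given by its name, has taken for a name from the list of things; names that differ only in an ending like _2 or _b are one class to them, and where a whole thing is asked for, a point or a joint stands for the part that bears it (a point fixed in the world has none). Each returns a list of dicts, best first, with "p" (0 to 1); they miss things now and then, are a little off and sometimes report something else, mostly with a low value. They report only what shows in the picture. A call takes as long as a camera call.
- models.recognise(camera, target): "point" ([column, row] in pixels, amid what is visible of it).
- models.masks_of(camera, target): "mask" (384x512 bool, what is visible of it) and "point" ([column, row] in pixels, amid what is visible of it).
The state is a dict: "time": time; "qpos": joint angles; "qd": joint speeds; "tau": joint torques, N m; "tcp_pos": TCP position; "eef_rot": TCP orientation; "contact_force": force on the tool from outside, world axes, zero at the start; "wrist_torque": the same for the moment, N m; "width": finger opening in m; "gripper_force": force on a finger pad.
Only numpy, scipy, OpenCV 4.12 (cv2) and the standard library are available. Lean on these libraries where they do the work, as an engineer would, in place of code of your own. Each camera call takes 0.05 s, during which the arm holds its last target. There are 200 camera calls.

## Task

A small rack of vials waits in the feed lane, held back by a sprung gate. Press the gate's long treadle bar down with one fingertip so that the gate is fully open, and keep it down while another fingertip pushes the rack along the lane, past the gate and fully home against the end stop; then withdraw so that the gate springs shut behind the rack. Slide the rack, never lift it or let the gate come down on it; its vials stay standing in their holes and the things around stay where they are.

Things in the scene. Friction and masses are not known exactly. Their poses are not given: they have to be found in the camera images.
- lane: Grey-painted metal feed lane fixed on the worktop. Origin on the worktop, mid-width of the channel, which runs along its y; the rack is pushed towards +y. Lane frame, mm: floor at z 4, channel x -30 to 30, side walls 4 thick, 24 high, y -147 to 123, -y end open. End stop 40 high, bumper face y 116: a rack that is home has its origin at y 71.
- rack: White plastic block rack, 56 (x) x 90 (y) x 48 mm high, 0.25 kg, three vials in a row along y. Origin: centre of its underside, on the lane's floor; 2 mm play either side. At the start its front (+y) end is 12 to 35 mm short of the gate blade. Vials reach 66 mm above the worktop. Push it on its flat -y end.
- gate (a joint): Gate angle: 0 shut, stop at 0.8 rad; clear of the rack above 0.55. A spring shuts it; 2 to 6 N on the treadle bar opens it, the rack cannot. Hinge along the lane's y at lane x -48, z 16 mm.
- pedal_mid (a point): Middle of the top of the gate's treadle bar: flat steel, 26 wide, 6 thick, 215 mm long, along the lane outside its -x wall, lane y -157 to 58. Press anywhere on it; a fingertip can slide along. Shut it slopes from x -68, z 38 (inner edge) up to x -88, z 55 (outer); at 0.7 rad it is level, x -105 to -79, top z 22. Nothing lies under it.
- blade_tip (a point): Lower inner corner of the gate's steel blade, 6 mm thick at lane y 7 to 13. Shut, the blade reaches over the -x wall to lane x -18, z 34 to 52 mm. Open, it has swung out over that wall to x -75 to -33, below z 55: between a finger on the bar and one in the channel.
- rack_vial_1: Glass vial with black cap, 21 mm dia, 54 mm high, loose in a 40 mm deep hole of the rack, at rack y -29 mm; origin: centre of its underside, 8 mm above the rack's underside; 14 mm stand out.
- rack_vial_2: Glass vial with black cap, 21 mm dia, 54 mm high, loose in a 40 mm deep hole of the rack, at rack y +0 mm; origin: centre of its underside, 8 mm above the rack's underside; 14 mm stand out.
- rack_vial_3: Glass vial with black cap, 21 mm dia, 54 mm high, loose in a 40 mm deep hole of the rack, at rack y +29 mm; origin: centre of its underside, 8 mm above the rack's underside; 14 mm stand out.
- bottle_a: Bystander, to be left alone: white 100 ml sample bottle, 50 mm dia, 90 mm high; origin: centre of its underside.
- bottle_b: Bystander, to be left alone: white 100 ml sample bottle, 50 mm dia, 90 mm high; origin: centre of its underside.
- dropper: Bystander, to be left alone: red dropper bottle, 24 mm dia, 79 mm high; origin: centre of its underside.
- cap_b: Bystander, to be left alone: white screw cap, 34 mm dia, 14 mm high; origin: centre of its underside.
- bottle_c: Bystander, to be left alone: white 100 ml sample bottle, 50 mm dia, 90 mm high; origin: centre of its underside.
- cap: Bystander, to be left alone: white screw cap, 34 mm dia, 14 mm high; origin: centre of its underside.
- marker: Bystander, to be left alone: blue marker pen with white cap lying on its side, 15 x 110 x 16 mm; origin: centre of its underside.

How it is judged:
By the outcome, as a careful person would: the job done as asked, in the order asked, and still so for the second after the job is handed in, with the robot touching nothing.
It also fails if it takes over 35 s, if anything falls off the work surface, if the arm or the gripper's body presses on something with over 40 N, if the wrist force passes 120 N, or if a joint passes its speed limit or range.

## Working session

There is one attempt and no reset: what is moved stays moved. The work goes in short steps, each a Python script; the robot and the scene stay as the last script left them, time stands still between calls to the robot, and variables do not carry over. Pictures are saved under pics/ and viewed, at most 10 in all, crops included, and the job is handed in when it is done.

```bash
mkdir -p pics; ls; python3 - <<'E'
from station import ctrl,get_state,vision,models
import cv2,numpy as np
ims=[]
for c in("scene","top"):
    im,d=vision.grab_frame(c); cv2.imwrite(f"pics/{c}0.png",im); np.save(f"{c}0.npy",d)
    i=vision.camera_info(c);print(c,np.round(i["mtx"],1).tolist(),np.round(i["R"],3).tolist(),np.round(i["t"],3).tolist())
    for n in("lane","rack","gate","rack_vial_1","pedal_mid","blade_tip"):
        print(n,[(np.round(r["point"]).tolist(),round(r["p"],2)) for r in models.recognise(c,n)][:4])
s=get_state();print(s["time"],s["eef_rot"],ctrl.pinch_z,s["width"])
E
```

```text
pics
scene [[390.7, 0.0, 257.4], [0.0, 390.7, 191.7], [0.0, 0.0, 1.0]] [[-0.662, -0.75, -0.017], [-0.574, 0.521, -0.632], [0.482, -0.409, -0.775]] [0.449, 0.341, 1.167]
lane [([291.0, 182.0], 0.98)]
rack [([300.0, 168.0], 0.73)]
gate []
rack_vial_1 [([298.0, 168.0], 0.52)]
pedal_mid [([308.0, 174.0], 0.85), ([293.0, 130.0], 0.35)]
blade_tip []
top [[496.7, 0.0, 255.2], [0.0, 496.7, 188.2], [0.0, 0.0, 1.0]] [[0.006, -1.0, 0.017], [-0.988, -0.009, -0.154], [0.154, -0.016, -0.988]] [0.051, 0.586, 1.322]
lane [([308.0, 199.0], 0.71)]
rack [([324.0, 188.0], 0.97), ([339.0, 185.0], 0.33)]
gate [([335.0, 216.0], 0.93), ([325.0, 182.0], 0.31)]
rack_vial_1 [([319.0, 185.0], 0.49), ([325.0, 185.0], 0.4)]
pedal_mid [([331.0, 208.0], 0.59), ([326.0, 188.0], 0.59), ([341.0, 158.0], 0.33), ([298.0, 166.0], 0.23)]
blade_tip []
0.7 [-3.68110732e-07  9.87872430e-01  1.55267713e-01  3.32329901e-06] -0.0187 0.08555760682335638
```

```bash
python3 - <<'E'
import cv2
a=cv2.imread("pics/top0.png");cv2.imwrite("pics/topc.png",cv2.resize(a[90:300,190:470],None,fx=2.8,fy=2.8,interpolation=cv2.INTER_CUBIC))
E
```

```text
(no output)
```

View pics/scene0.png

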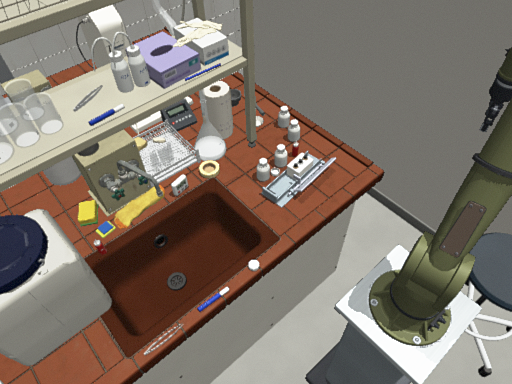

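View pics/topc.png

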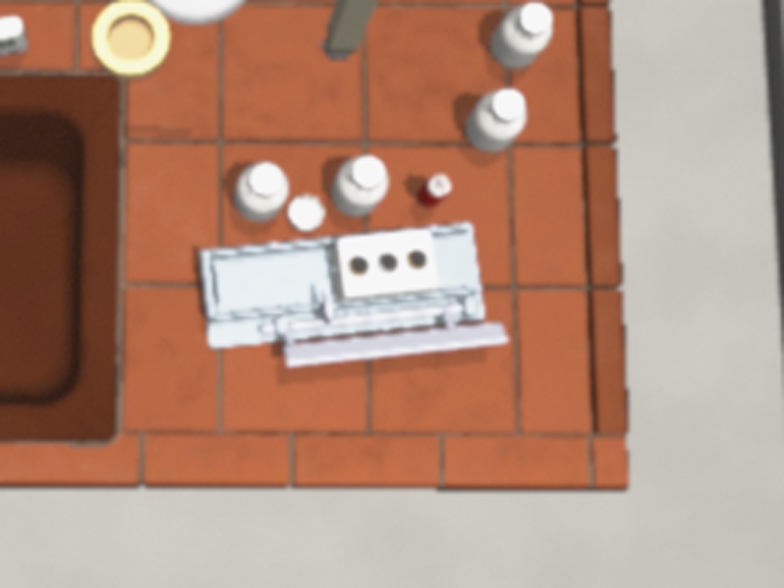

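The scene camera shows the lane right of the sink, with the treadle on the robot side. In the top crop the lane spans about (200,248) to (483,320), the rack is at (388,262) with three vials, and the bar runs (285,358) to (508,335). The blade is at (322,300), and the bottles stand only on the far side. Lane +y points image-left, which is world +y. Next I'll convert these to rough positions and take a close wrist view.

```bash
cat > h.py <<'E'
import numpy as np,cv2
from station import ctrl,get_state,vision,models
from scipy.spatial.transform import Rotation as Ro
def ray(cam,px,z):
    "world points at height z for pixels seen by a fixed camera, or by (mtx,R,t)"
    i=vision.camera_info(cam) if isinstance(cam,str) else cam
    px=np.atleast_2d(px).astype(float)
    d=np.c_[px,np.ones(len(px))]@np.linalg.inv(i["mtx"]).T@np.array(i["R"])
    o=-np.array(i["R"]).T@i["t"]
    return o+d*((z-o[2])/d[:,2])[:,None]
def wristcam():
    s=get_state();q=s["eef_rot"];T=np.eye(4);T[:3,:3]=Ro.from_quat([*q[1:],q[0]]).as_matrix();T[:3,3]=s["tcp_pos"]
    i=vision.camera_info("wrist");C=np.linalg.inv(T@i["hand_eye"])
    return dict(mtx=i["mtx"],R=C[:3,:3],t=C[:3,3])
def quat(yaw):
    "tool down, tool y along world direction yaw+... : Rz(yaw)*Rx(pi)"
    q=(Ro.from_euler("z",yaw)*Ro.from_euler("x",np.pi)).as_quat();return [q[3],*q[:3]]
E
python3 - <<'E'
from h import *
c=lambda p:np.array(p)/2.8+[190,90]
for n,p,z in[("farL",(200,248),.024),("farR",(470,224),.024),("nearR",(483,318),.024),("rackvials",[(358,265),(388,262),(417,259)],.066),("barout",[(288,365),(508,341)],.055),("barin",[(285,347)],.038),("bottles",[(265,180),(368,168),(508,103)],.09)]:
    print(n,np.round(ray("top",c(p),z),3).tolist())
print(np.round(vision.camera_info("wrist")["hand_eye"],3))
s=get_state();print(s["tcp_pos"])
E
```

```text
farL [[0.616, 0.038, 0.024]]
farR [[0.643, -0.234, 0.024]]
nearR [[0.548, -0.244, 0.024]]
rackvials [[0.593, -0.114, 0.066], [0.596, -0.143, 0.066], [0.6, -0.172, 0.066]]
barout [[0.496, -0.046, 0.055], [0.521, -0.261, 0.055]]
barin [[0.516, -0.045, 0.038]]
bottles [[0.671, -0.022, 0.09], [0.684, -0.121, 0.09], [0.75, -0.259, 0.09]]
[[ 0.001 -0.958 -0.287  0.074]
 [ 1.     0.001  0.001  0.001]
 [-0.001 -0.287  0.958 -0.144]
 [ 0.     0.     0.     1.   ]]
[ 0.19171252 -0.59486518  0.23128649]
```

```bash
python3 - <<'E'
from h import *
a=0.105;O=np.array([.5945,-.0878])
L=lambda x,y:O+np.array([x*np.cos(a)-y*np.sin(a),x*np.sin(a)+y*np.cos(a)])
for s in(1,-1):
    for x,y,z in[(-38,-135,200),(-38,-135,10),(-38,15,10),(-38,15,150),(0,-40,200)]:
        q=ctrl.ik([*L(x*.001,y*.001),z*.001],quat(s*np.pi/2+a));print(s,x,y,z,None if q is None else np.round(q,2))
E
```

```text
1 -38 -135 200 [ 0.75  0.58 -0.69  1.57  0.39  1.13  0.08]
1 -38 -135 10 [ 0.65  0.78 -0.52  1.77  0.53  0.74 -0.05]
1 -38 15 10 [ 0.46  0.73 -0.58  1.91  0.63  0.68 -0.4 ]
1 -38 15 150 [ 0.58  0.57 -0.77  1.78  0.47  0.98 -0.28]
1 0 -40 200 [ 0.64  0.6  -0.8   1.58  0.46  1.16 -0.16]
-1 -38 -135 200 [ 0.28  0.51  0.09  1.58 -0.05  1.05 -2.65]
-1 -38 -135 10 [ 0.24  0.74  0.17  1.77 -0.19  0.65 -2.53]
-1 -38 15 10 [ 0.    0.68  0.14  1.92 -0.17  0.55 -2.77]
-1 -38 15 150 [-0.54  0.76  1.15  1.8  -0.77  1.12 -2.16]
-1 0 -40 200 [ 0.15  0.51  0.03  1.59 -0.02  1.05 -2.85]
```

```bash
python3 - <<'E'
from h import *
a=0.105;O=np.array([.5945,-.0878])
L=lambda x,y:O+np.array([x*np.cos(a)-y*np.sin(a),x*np.sin(a)+y*np.cos(a)])
ctrl.movep([*L(-.02,0.0),.23],quat(np.pi/2+a))
w=wristcam();im,d=vision.grab_frame("wrist")
cv2.imwrite("pics/w1.png",im);np.savez("w1.npz",d=d,**w)
for n in("lane","rack","gate","rack_vial_1","pedal_mid","blade_tip"):
    print(n,[(np.round(r["point"]).tolist(),round(r["p"],2)) for r in models.recognise("wrist",n)][:4])
s=get_state();print(s["time"],s["tcp_pos"],s["contact_force"],w["mtx"][0,0])
E
```

```text
lane [([245.0, 142.0], 0.72)]
rack [([246.0, 143.0], 0.7), ([363.0, 107.0], 0.62), ([275.0, 206.0], 0.57)]
gate [([208.0, 195.0], 0.84), ([352.0, 201.0], 0.52)]
rack_vial_1 [([276.0, 241.0], 0.82), ([274.0, 192.0], 0.75), ([276.0, 218.0], 0.7)]
pedal_mid [([278.0, 207.0], 0.71), ([351.0, 198.0], 0.6), ([246.0, 137.0], 0.32)]
blade_tip [([208.0, 193.0], 0.63), ([366.0, 108.0], 0.43)]
3.3083 [ 0.57457636 -0.09014408  0.23000948] [-0.64934134 -1.1021462  -0.77852246] 317.1975976240671
```

View pics/w1.png

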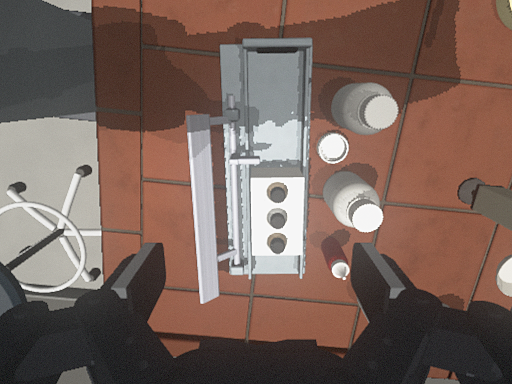

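The wrist view shows the lane vertical, with the end stop at row 42 and the open end at row 275. The rack covers rows 168–258 at columns 250–303, the bar runs (200,115) to (208,302), and the blade is at (247,160). Next I'll refine the lane pose by overlaying the model on this image.

```bash
cat > ov.py <<'E'
from h import *
import sys
from scipy.optimize import least_squares
z=np.load("w1.npz");w={k:z[k] for k in("mtx","R","t")};d=z["d"]
im=cv2.imread("pics/w1.png")
# point cloud in world
v,u=np.mgrid[0:384,0:512];P=(np.stack([u,v,np.ones_like(u)],-1)@np.linalg.inv(w["mtx"]).T)*d[...,None]
X=(P-w["t"])@w["R"]
a,O=0.105,np.array([.5945,-.0878])
def loc(a,O): 
    e=np.array([[np.cos(a),np.sin(a)],[-np.sin(a),np.cos(a)]]);return (X[...,:2]-O)@e.T*1000
l=loc(a,O);h=X[...,2]*1000
print("table z",np.median(h[(d>0)&(l[...,0]>80)&(l[...,0]<200)&(abs(l[...,1])<150)&(h<8)]))
m=(h>15)&(h<30)
def line(sel,ax):
    return np.percentile(l[...,ax][sel],[2,50,98]).round(1),sel.sum()
for y0 in range(-150,120,30):
    s=m&(l[...,1]>y0)&(l[...,1]<y0+30)
    print(y0,"far wall",line(s&(l[...,0]>20)&(l[...,0]<45),0) if (s&(l[...,0]>20)&(l[...,0]<45)).any() else None,
      "near",line(s&(l[...,0]<-20)&(l[...,0]>-42),0) if (s&(l[...,0]<-20)&(l[...,0]>-42)).any() else None)
s=(h>33)&(h<46)&(abs(l[...,0])<28)&(l[...,1]>90);print("stop y",line(s,1),line(s,0))
s=(h>47)&(h<57)&(abs(l[...,0])<40)&(l[...,1]<0);print("rack y",line(s,1),"x",line(s,0))
s=(h>30)&(h<60)&(l[...,0]<-60)&(l[...,0]>-100);print("bar y",line(s,1),"x",line(s,0))
s=(h>30)&(h<60)&(l[...,0]<-12)&(l[...,0]>-26)&(l[...,1]>-5)&(l[...,1]<25);print("blade y",line(s,1),"x",line(s,0))
E
python3 ov.py
```

```text
table z 1.3623780656440485
-150 far wall (array([31.4, 32.8, 35.4]), np.int64(88)) near (array([-41.8, -31.7, -28.3]), np.int64(107))
-120 far wall (array([32.9, 34.1, 35.1]), np.int64(30)) near (array([-32.6, -30.2, -28.8]), np.int64(81))
-90 far wall (array([33.3, 33.9, 34.7]), np.int64(31)) near (array([-32.4, -30.9, -28.8]), np.int64(82))
-60 far wall (array([32.8, 33.8, 34.8]), np.int64(39)) near (array([-33.1, -30.8, -29.4]), np.int64(94))
-30 far wall (array([21.1, 31.3, 34.5]), np.int64(110)) near (array([-32.8, -30.5, -20.2]), np.int64(97))
0 far wall (array([30. , 31.3, 33.8]), np.int64(126)) near (array([-40.6, -32.1, -30. ]), np.int64(98))
30 far wall (array([29.6, 31. , 33.6]), np.int64(136)) near (array([-41.6, -32.8, -30. ]), np.int64(132))
60 far wall (array([29.4, 30.7, 33.2]), np.int64(150)) near (array([-34.5, -32.4, -30.5]), np.int64(124))
90 far wall (array([24. , 30.2, 33. ]), np.int64(144)) near (array([-34.4, -32.2, -21.9]), np.int64(119))
stop y (array([109.4, 115.3, 121.3]), np.int64(753)) (array([-26.6,   0.3,  26.4]), np.int64(753))
rack y (array([-102.4,  -53.6,  -14.2]), np.int64(3427)) x (array([-26. ,  -0.3,  27.9]), np.int64(3427))
bar y (array([-159.1,  -42.1,   47.1]), np.int64(4173)) x (array([-88.8, -78.3, -65.2]), np.int64(4173))
blade y (array([0.6, 4.8, 6.4]), np.int64(69)) x (array([-25.4, -22.2, -18. ]), np.int64(69))
```

```bash
sed -i 's/^a,O=.*/a=.1145;O=np.array([.5945,-.0878])-.0065*np.array([-np.sin(a),np.cos(a)])/' ov.py; python3 ov.py
cat >> h.py <<'E'
a=.1145;O=np.array([.5945,-.0878])-.0065*np.array([-np.sin(a),np.cos(a)])
def L(x,y,tip):
    "world TCP position (m) for lane x,y and open-fingertip height, all mm"
    x,y=x/1000,y/1000
    return [*(O+np.array([x*np.cos(a)-y*np.sin(a),x*np.sin(a)+y*np.cos(a)])),(tip-13)/1000]
Q=quat(np.pi/2+a)
def rep(n=""):
    s=get_state();e=np.array([[np.cos(a),np.sin(a)],[-np.sin(a),np.cos(a)]])
    l=e@(np.array(s["tcp_pos"])[:2]-O)*1000
    print(n,round(s["time"],2),"lane",l.round(1),"tip",round(s["tcp_pos"][2]*1000+13,1),"F lane",(e@s["contact_force"][:2]).round(1),round(s["contact_force"][2],1))
    return s
E
python3 - <<'E'
from h import *
ctrl.movep(L(-36,-125,110),Q);rep()
ctrl.movel(L(-36,-125,62),max_speed=.1);rep()
w=wristcam();im,d=vision.grab_frame("wrist");cv2.imwrite("pics/w2.png",im)
E
```

```text
table z 1.3663679647098115
-150 far wall (array([30.3, 31.5, 34.1]), np.int64(77)) near (array([-41.9, -32.8, -29.7]), np.int64(88))
-120 far wall (array([30.2, 33. , 34.2]), np.int64(40)) near (array([-33.6, -31.3, -29.8]), np.int64(76))
-90 far wall (array([32.4, 33.3, 34.1]), np.int64(34)) near (array([-33.3, -31.6, -29.6]), np.int64(87))
-60 far wall (array([32.4, 33.1, 34.3]), np.int64(38)) near (array([-33.6, -31.4, -29.9]), np.int64(88))
-30 far wall (array([21. , 31.6, 34.3]), np.int64(90)) near (array([-33.2, -30.8, -20.7]), np.int64(115))
0 far wall (array([30.1, 31.5, 34. ]), np.int64(123)) near (array([-40.8, -32. , -29.8]), np.int64(76))
30 far wall (array([30.2, 31.3, 34.1]), np.int64(134)) near (array([-41.5, -31.9, -29.7]), np.int64(131))
60 far wall (array([30.1, 31.4, 34. ]), np.int64(149)) near (array([-33.4, -31.7, -29.8]), np.int64(121))
90 far wall (array([27.1, 31.3, 34. ]), np.int64(167)) near (array([-33.7, -31.4, -22.7]), np.int64(144))
stop y (array([115.9, 121.9, 127.7]), np.int64(751)) (array([-26.4,   0.5,  26.4]), np.int64(751))
rack y (array([-95.9, -47.2,  -7.7]), np.int64(3427)) x (array([-26.8,  -0.5,  27.3]), np.int64(3427))
bar y (array([-151.8,  -35.2,   54.3]), np.int64(4170)) x (array([-89.1, -78.7, -65.6]), np.int64(4170))
blade y (array([ 7.3, 11.5, 13.1]), np.int64(69)) x (array([-25.3, -22.1, -18. ]), np.int64(69))
 4.08 lane [ -34.6 -123.3] tip 111.2 F lane [0.8 1.4] 0.7
 4.72 lane [ -35.5 -124.7] tip 62.4 F lane [-0.2  0.8] -0.4
```

View pics/w2.png

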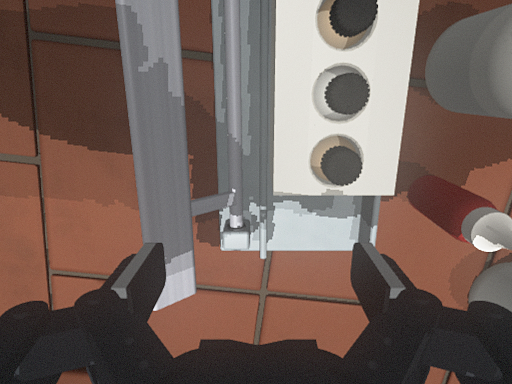

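The fit is consistent to about 1 mm. In this picture the left fingertip, at (150,250), is over the bar, and the right one, at (365,250), is behind the rack inside the channel. I'll press now.

```bash
python3 - <<'E'
from h import *
rep()
for x,t in[(-36,54),(-38,42),(-41,30),(-41,24),(-41,20),(-41,18)]:
    ctrl.movel(L(x,-125,t),max_speed=.06);s=rep(t)
    if s["contact_force"][2]>15: break
im,d=vision.grab_frame("wrist");cv2.imwrite("pics/w3.png",im)
E
```

```text
4.77 lane [ -35.4 -124.8] tip 62.7 F lane [ 0.6 -0.2] -0.9
54 5.05 lane [ -35.8 -125.1] tip 53.9 F lane [ 1.9 -0.1] 0.5
42 5.4 lane [ -38.2 -125. ] tip 41.5 F lane [1.1 0.2] 1.8
30 5.76 lane [ -41.4 -125. ] tip 29.7 F lane [-1.4  0.1] 3.0
24 6.01 lane [ -41.1 -125.1] tip 24.0 F lane [-0.1 -0.5] 3.3
20 6.26 lane [ -41.1 -125.1] tip 20.1 F lane [-0.9 -0.1] 4.0
18 6.51 lane [ -41.2 -125.1] tip 18.2 F lane [-1.5 -0.8] 3.7
```

View pics/w3.png

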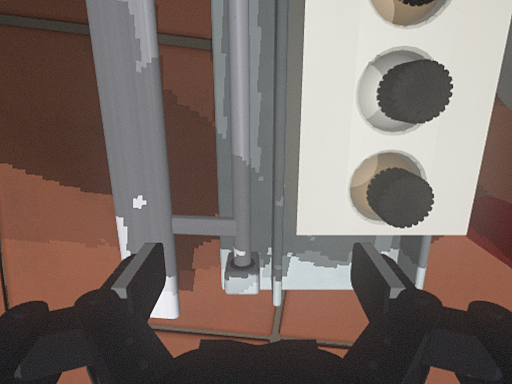

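The left finger holds the bar down, with its pad over the bar at (150,250). The right finger is behind the rack, whose rear edge is at row 235. I'll check the gate angle from depth.

```bash
python3 - <<'E'
from h import *
w=wristcam();im,d=vision.grab_frame("wrist");rep()
v,u=np.mgrid[0:384,0:512];P=(np.stack([u,v,np.ones_like(u)],-1)@np.linalg.inv(w["mtx"]).T)*d[...,None]
X=(P-w["t"])@w["R"];e=np.array([[np.cos(a),np.sin(a)],[-np.sin(a),np.cos(a)]])
l=(X[...,:2]-O)@e.T*1000;h=X[...,2]*1000
for y0 in(-95,-75,-55):
    s=(d>0)&(abs(l[...,1]-y0)<10)&(l[...,0]<-70)&(l[...,0]>-115)&(h>8)&(h<40)
    x,zz=l[...,0][s],h[s];p=np.polyfit(x,zz,1);print(y0,s.sum(),"x",np.percentile(x,[1,99]).round(1),"slope",p[0].round(3),"z(-92)",np.polyval(p,-92).round(1),"angle",round(.7+np.arctan(p[0]),3))
E
```

```text
6.61 lane [ -41.2 -125.1] tip 18.1 F lane [-1.9 -1.3] 5.3
-95 2557 x [-103.9  -79. ] slope 0.075 z(-92) 18.8 angle 0.775
-75 2884 x [-103.8  -79. ] slope 0.071 z(-92) 18.8 angle 0.771
-55 3302 x [-103.9  -79. ] slope 0.073 z(-92) 18.8 angle 0.773
```

```bash
python3 - <<'E'
from h import *
for y in(-109,-95,-60,-20,8,12,14,15,16,17,18,19):
    ctrl.movel(L(-41,y,18),max_speed=.05 if y<10 else .02);s=rep(y)
    fy=s["contact_force"][1]*np.cos(a)-s["contact_force"][0]*np.sin(a)
    if y>=12 and fy<-8: break
    if abs(s["contact_force"]).max()>25: print("abort");break
im,d=vision.grab_frame("wrist");cv2.imwrite("pics/w4.png",im)
E
```

```text
-109 7.08 lane [ -40.6 -108.3] tip 18.2 F lane [0.  1.7] 6.9
-95 7.51 lane [-40.8 -95.2] tip 18.2 F lane [-0.5 -1.4] 6.4
-60 8.36 lane [-40.9 -60.8] tip 18.1 F lane [-0.9 -2.8] 6.4
-20 9.31 lane [-41.  -20.9] tip 18.1 F lane [-0.7 -3.7] 7.0
8 10.02 lane [-41.    7.5] tip 18.1 F lane [-1.1 -1.7] 7.9
12 10.37 lane [-41.   10.7] tip 18.1 F lane [-0.9 -3.8] 6.1
14 10.62 lane [-41.   12.5] tip 18.1 F lane [-1.1 -5.4] 7.1
15 10.87 lane [-41.1  13.2] tip 18.1 F lane [-0.2 -5.6] 7.4
16 11.12 lane [-41.   14.2] tip 18.1 F lane [-0.6 -4.8] 7.3
17 11.37 lane [-41.   15.1] tip 18.1 F lane [ 0.  -5.5] 7.6
18 11.62 lane [-41.1  15.8] tip 18.1 F lane [-0.4 -7.2] 6.6
19 11.87 lane [-41.1  15.8] tip 18.1 F lane [-1.8 -7.7] 6.3
```

View pics/w4.png

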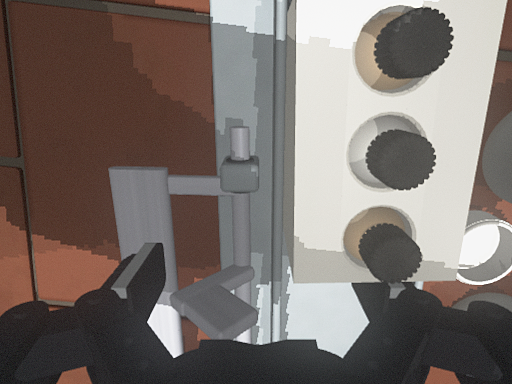

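The rack's rear edge is at row 283 with the vials upright. The open blade, at (215,300), sits between the fingers without touching. The finger has stalled at y 15.8, so I'll push slightly harder to confirm the stop, then measure with the cameras.

```bash
python3 - <<'E'
from h import *
for y in(20.5,22,23.5):
    ctrl.movel(L(-41,y,18),max_speed=.02);s=rep(y)
    if np.hypot(*s["contact_force"][:2])>15: break
i=vision.camera_info("top");im,d=vision.grab_frame("top")
v,u=np.mgrid[0:384,0:512];P=(np.stack([u,v,np.ones_like(u)],-1)@np.linalg.inv(i["mtx"]).T)*d[...,None]
X=(P-i["t"])@i["R"];e=np.array([[np.cos(a),np.sin(a)],[-np.sin(a),np.cos(a)]])
l=(X[...,:2]-O)@e.T*1000;h=X[...,2]*1000
s=(h>46)&(h<58)&(l[...,0]>-25)&(l[...,0]<25)&(l[...,1]>60)&(l[...,1]<130);print("rack front",np.percentile(l[...,1][s],[90,98,100]).round(1))
E
```

```text
20.5 12.17 lane [-41.1  15.9] tip 18.1 F lane [ -0.9 -10.9] 6.8
22 12.42 lane [-41.2  16. ] tip 18.2 F lane [ -1.  -15.5] 8.4
rack front [112.8 116.5 118. ]
```

```bash
python3 - <<'E'
from h import *
ctrl.movel(L(-41,12,18),max_speed=.03);rep()
ctrl.movel(L(-41,-40,18),max_speed=.08);rep()
ctrl.movel(L(-37,-40,56),max_speed=.06);rep()
ctrl.movel(L(-37,-40,150),max_speed=.12);rep()
ctrl.movep(L(-20,0,243),Q);rep();ctrl.pause(.3)
im,d=vision.grab_frame("wrist");cv2.imwrite("pics/w5.png",im)
i=wristcam()
v,u=np.mgrid[0:384,0:512];P=(np.stack([u,v,np.ones_like(u)],-1)@np.linalg.inv(i["mtx"]).T)*d[...,None]
X=(P-i["t"])@i["R"];e=np.array([[np.cos(a),np.sin(a)],[-np.sin(a),np.cos(a)]])
l=(X[...,:2]-O)@e.T*1000;h=X[...,2]*1000
s=(h>47)&(h<57)&(abs(l[...,0])<26)&(l[...,1]>15)&(l[...,1]<130);print("rack y",np.percentile(l[...,1][s],[0,1,99,100]).round(1))
s=(h>30)&(h<60)&(l[...,0]<-60)&(l[...,0]>-100)&(l[...,1]>-150)&(l[...,1]<50);print("bar x",np.percentile(l[...,0][s],[2,98]).round(1),"z",np.percentile(h[s],[2,98]).round(1))
s=(h>30)&(h<60)&(l[...,0]<-5)&(l[...,0]>-26)&(l[...,1]>0)&(l[...,1]<17);print("blade x",np.percentile(l[...,0][s],98).round(1),s.sum())
E
```

```text
12.95 lane [-40.9  12.9] tip 18.1 F lane [-1.6  1.5] 7.7
 13.75 lane [-40.8 -39.2] tip 18.2 F lane [-0.5  1.3] 6.9
 14.53 lane [-37.6 -40.2] tip 55.7 F lane [ 0.7 -0.8] 0.2
 15.47 lane [-37.6 -40.1] tip 149.3 F lane [-0.4  0.1] 0.6
 15.96 lane [-19.8   0.5] tip 243.1 F lane [ 1.  -0.3] 0.1
rack y [ 25.7  26.8 114.9 115.8]
bar x [-88.9 -67.5] z [39.1 58.4]
blade x -18.3 71
```

View pics/w5.png

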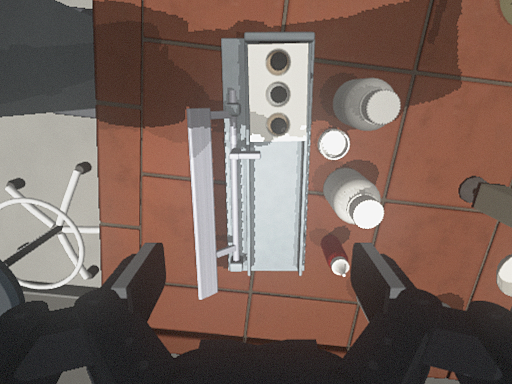

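The rack is home, spanning y 26 to 116 against the stop (rows 45–140). The blade is shut behind it at (247,155), the vials are standing and the bystanders haven't moved.

```bash
python3 -c "
from station import ticket
print(ticket.close_job())"
```

```text
the job is handed in; nothing more can be done
None
```

The job is done and handed in: the rack is home against the end stop, the gate has sprung shut behind it, the vials are standing and the things around are undisturbed. It took about 16 s.

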